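# Slide the flow meter into the corner stop

### The job

Push the flow meter along the worktop into the metal corner stop, so that one long side lies flat against the long rail and the end with the knob touches the short end stop. Only push it gently with the fingers: do not squeeze, lift or tip it, and leave the jar, the vial and the two tube fittings where they are.

Things in the scene. Friction and masses are not known exactly. Their poses are not given: they have to be found in the camera images.
- meter_mid (a point): flow meter: dark instrument lying flat, loose, 0.16-0.33 kg. Case 128 mm long (x), 62 wide (y), 26 high (z, up), sides upright; this point is the case's middle, 13 mm up. Knob (top at 36 mm) at the -x end, which faces the end stop within 26 degrees; on the +x end two brass ports 10 mm long, at y = +-15.5, may be pushed (solid across, 37 mm wide). Starts clear of the rails.
- corner_stop: two bare aluminium rails, 18 mm wide, 22 mm high, fixed to the worktop as an L. Origin: its inner corner, at worktop level; x points away from the robot within 0.3 rad. Long rail's stop face: plane x = 0, y = 0 to -244 mm. End stop's face: plane y = 0, x = -6 to -98 mm. The meter belongs inside: side on x = 0, knob end on y = 0, case middle at x = -31, y = -64 mm.
- sample_jar_mid (a point): bystander: a screw-cap sample jar with a black cap, 42 mm across, 64 mm high, standing outside the L beyond the end stop; this point is its middle, 32 mm up. Leave it alone.
- brass_fitting_mid (a point): bystander: a brass tube union, 18 x 43 x 16 mm, lying in front of the L, 135 to 165 mm out from the rail face and just past the line of the end stop; this point is its middle, 8 mm up. Leave it alone.
- steel_fitting_mid (a point): bystander: a steel tube union, 19 x 47 x 17 mm, lying behind the long rail; this point is its middle. Leave it alone.
- spare_vial_mid (a point): bystander: a small capped vial, 12 mm across, 32 mm high, standing behind the long rail near its free end; this point is its middle. Leave it alone.
Mind the look-alikes: they are no part of the job. What is meant by the part that bears meter_mid is not green, and is the smaller of those in its own colour.

How it is judged:
By the outcome, as a careful person would: the job done as asked, in the order asked, and still so for the second after the job is handed in, with the robot touching nothing.
It also fails if it takes over 45 s, if anything falls off the work surface, if the arm or the gripper's body presses on something with over 40 N, if the wrist force passes 120 N, or if a joint passes its speed limit or range.

### The arm

A 6-joint arm with a two-finger parallel gripper is mounted at the origin on a cart in front of the work surface, level with it; the furniture and walls round the work are solid. World frame = base frame: x ahead of the robot, y to its left, z up, the work surface at z = 0. Lengths are in m, angles in rad, forces in N, time in s.
With the tool pointing down it reaches from about 0.275 to 0.825 m from the base axis. Payload 5.2 kg.
Tool frame: the origin (TCP) lies on the centre line of the jaws, within the pads' length; the fingertips stand 17 mm ahead of it and the grasp point (between the pads) lies 2 mm behind it (tip_extent is the distance from the TCP to the fingertips, in m); z points along the fingers, y is the line along which they close (so a half turn about z gives the same grasp; the last joint's range is limited). The gripper opens to 93 mm and grips with 3 to 60 N. Pads are 15 mm wide; open, the fingers measure 128 mm over their backs; the gripper's body (75 mm by 188 mm) begins 65 mm behind the grasp point.
Start: joints at [1.011, 0.259, 1.535, -0, 1.348, -0.203], TCP at [0.192, 0.515, 0.236] pointing down, gripper open.
Joint ranges: [-3.14, 3.14], [-0.91, 2.08], [0.19, 2.58], [-1.22, 4.36], [0.22, 2.71], [-3.12, 3.12]. Speed limits (rad/s): [2.57, 2.57, 3.14, 3.14, 3.14, 3.14].

### API

Orientations are given as a unit quaternion [x, y, z, w].
In Python, from cell import * gives the robot as it stands. The module is installed in compiled form; this text tells all that it offers.
- The arm moves only by the tool step_arm, never from a script. Its argument "steps" is a list of rows, each an object of numbers: "dx", "dy", "dz": the shift along the world's x, y, z in cm; "wx", "wy", "wz": the turn, a rotation vector about the world's x, y, z in degrees; "fingers": the opening, from 0 (shut) to 1 (fully open). A call has 1 to 8 rows; each row shifts and turns the commanded pose from where the row before left it; what a row does not reach is not made up. A row lasts 1/12 s, in which the tool goes at most 41.7 mm and 7.16 degrees, less where a joint would pass 70% of its speed; a pose out of reach is approached as far as the arm can. A call is refused whole if a number of a shift passes 4.17 or a number of a turn 7.16, either way. A call with a gripper value outside its range is refused whole. The fingers move at their own pace and stop on an object; "newtons" is the grip in N (left out, the last holds). Time passes only in rows, so rows that do not move let the fingers close. It gives the time, the measured TCP pose, the force, the opening and the grip force at its end, in the units of the state.
- state(): the state, without advancing time (a new reading comes with each control period).
- capture(name): name is "scene" or "top"; returns a dict with "color" (480x640x3 uint8, red, green, blue), "depth" (480x640 float32, m along the optical axis (not along the pixel's ray), 0 where there is no reading), "K" (3x3 intrinsics, pixels), "R" (3x3) and "t" (3): a world point X has camera coordinates R X + t. Camera axes: x right, y down, z forward; pixel columns grow to the right and rows downward; lengths in m; the calibration is good to about 2 mm. A picture is of the moment at which its call begins.
- hand_in(): hands the job in; it is judged then, once.
The state is a dict: "clock": time; "joint_positions": joint angles; "qd": joint speeds; "effort": joint torques, N m; "tcp_pos": TCP position; "eef_rot": TCP orientation; "contact_force": force on the tool from outside, world axes, zero at the start; "moment": the same for the moment, N m; "finger_gap": finger opening in m; "gripper_force": force on a finger pad.
Only numpy, scipy, OpenCV 4.12 (cv2) and the standard library are available. Lean on these libraries where they do the work, as an engineer would, in place of code of your own. Each camera call takes 0.05 s, during which the arm holds its last target. There are 200 camera calls.

## Working session

There is one attempt and no reset: what is moved stays moved. The work goes in short steps, Python scripts to look and compute and a tool call to move; the robot and the scene stay as the last step left them, time stands still between calls to the robot, and variables do not carry over. Pictures are saved under pics/ and viewed, at most 10 in all, crops included, and the job is handed in when it is done.

Besides the shell and the picture viewer there is one more tool, called after ">>>" by a JSON object that holds its "api" and its "payload". step_arm: Moves the arm, as the interface text tells. Its arguments: {"type":"object","properties":{"steps":{"type":"array","items":{"type":"object","properties":{"dx":{"type":"number"},"dy":{"type":"number"},"dz":{"type":"number"},"wx":{"type":"number"},"wy":{"type":"number"},"wz":{"type":"number"},"fingers":{"type":"number"}}}},"newtons":{"type":"number"}},"required":["steps"]}

```bash
mkdir -p pics; cat > h.py <<'E'
from cell import *
import numpy as np, cv2
def w(c,u,v,z=None):
    K,R,t=c["K"],c["R"],c["t"]; r=np.linalg.inv(K)@np.array([u,v,1.])
    o=-R.T@t; d=R.T@r
    s=c["depth"][int(v),int(u)] if z is None else (z-o[2])/d[2]
    return o+s*d
def px(c,X):
    p=c["K"]@(c["R"]@np.array(X)+c["t"]); return p[:2]/p[2]
E
python3 - <<'E'
from h import *
for n in("top","scene"):
    c=capture(n); cv2.imwrite(f"pics/{n}0.png",c["color"][:,:,::-1]); print(n,(-c["R"].T@c["t"]).round(3),c["K"][0,0])
s=state(); print(s["clock"],s["tcp_pos"],s["eef_rot"])
E
```

```text
top [ 0.48  -0.004  1.26 ] 584.5505307633617
scene [0.242 0.521 0.678] 502.50539296795336
0.1 [0.19182653 0.51499182 0.23491139] [ 1.77432388e-01  9.84132661e-01 -7.51981215e-04 -2.96857019e-04]
```

View pics/top0.png

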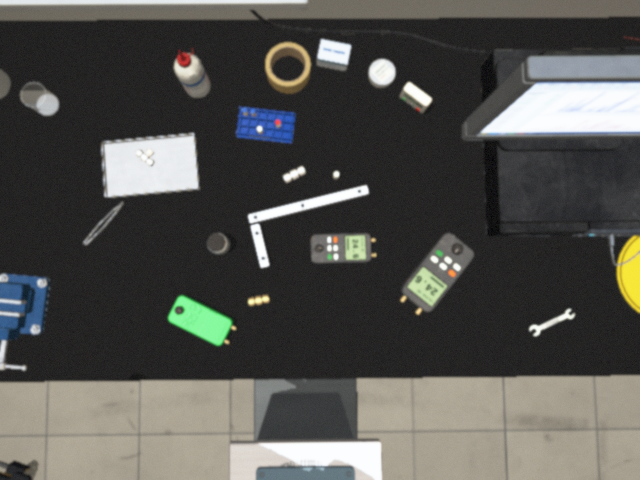

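View pics/scene0.png

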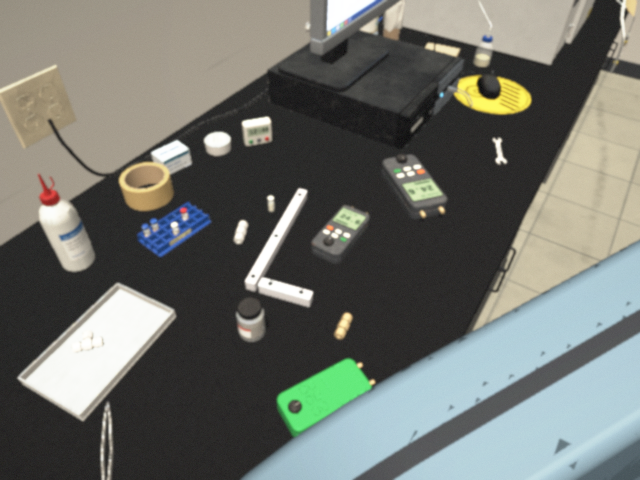

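The top view shows three look-alikes: a small grey meter at (342,248), a larger grey one at (438,272) and a green one at (202,320). By the description I choose the small grey one at (342,248). The L is at (250,217)–(368,190), with its end stop running to (265,266). Next is a close crop to check the choice.

```bash
python3 - <<'E'
from h import *
c=capture("top"); im=c["color"][170:320,235:435,::-1]
cv2.imwrite("pics/crop1.png",cv2.resize(im,None,fx=4,fy=4,interpolation=cv2.INTER_CUBIC))
print(px(c,[0,0,0]),px(c,[.192,.515,.236]))
for u,v in((342,248),(438,272),(250,217),(368,190),(265,266)): print(u,v,w(c,u,v).round(3))
E
```

```text
[305.51875255 517.1739882 ] [4.38934994e-01 4.58651755e+02]
342 248 [ 0.557 -0.083  0.023]
438 272 [ 0.504 -0.282  0.038]
250 217 [0.625 0.112 0.021]
368 190 [ 0.684 -0.143  0.001]
265 266 [0.521 0.082 0.003]
```

View pics/crop1.png

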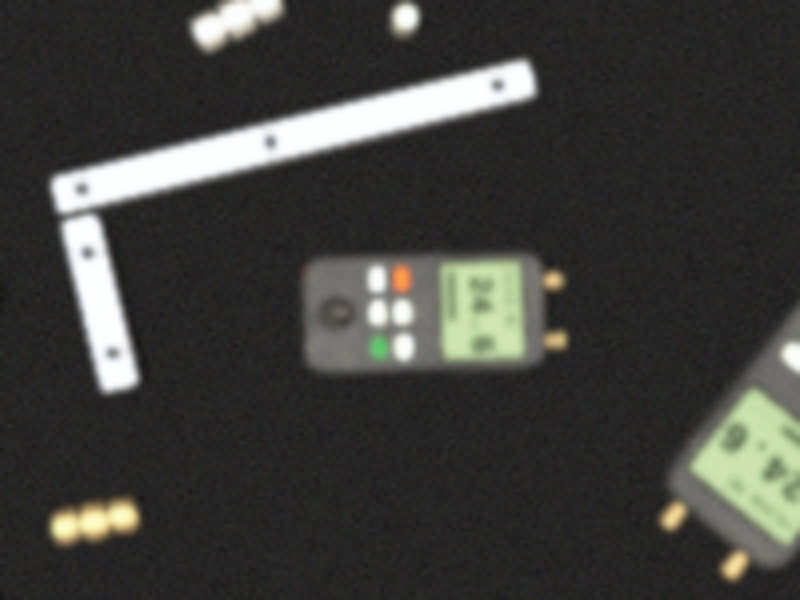

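The crop confirms it: the small grey meter's case spans crop (305,256)–(544,370). Its knob is at (337,313), toward the end stop, and its ports are at (555,280) and (555,340). The long rail's face runs (60,214)–(537,97) and the end stop's face (100,213)–(139,380).

```bash
cat >> h.py <<'E'
def P(c,u,v,z): return w(c,u/4+235-.375,v/4+170-.375,z)[:2]
E
python3 - <<'E'
from h import *
c=capture("top")
a,b=P(c,60,214,.022),P(c,537,97,.022); e,f=P(c,100,213,.022),P(c,139,380,.022)
d=(b-a)/np.linalg.norm(b-a); g=(f-e)/np.linalg.norm(f-e)
print("rail angle",np.degrees(np.arctan2(d[1],d[0])),"end",np.degrees(np.arctan2(g[1],g[0])),np.linalg.norm(b-a))
yh=-d; xh=np.array([yh[1],-yh[0]])
corner=a+d*((e-a)@d); print("corner",corner,"xh",xh,"yh",yh)
q=[P(c,*p,.026) for p in((304,256),(543,253),(545,368),(306,373))]
m=np.mean(q,0); k=q[0]+q[3]-q[1]-q[2]; print("mid",m,"len",np.linalg.norm(k)/2,"wid",np.linalg.norm(q[0]-q[3]),"knobdir",np.degrees(np.arctan2(k[1],k[0])))
print("mid in L",xh@(m-corner),yh@(m-corner), "Ydir",np.degrees(np.arctan2(yh[1],yh[0])))
for n,p,z in(("brass",(95,520),.016),("portA",(556,280),.015),("portB",(558,341),.015)): x=P(c,*p,z); print(n,x,xh@(x-corner),yh@(x-corner))
E
```

```text
rail angle -76.67275763540869 end -167.11808617330735 0.26227071131058743
corner [0.61659461 0.09266854] xh [0.97306938 0.23051243] yh [-0.23051243  0.97306938]
mid [ 0.55717512 -0.08009875] len 0.1264848303964552 wid 0.06195970201174653 knobdir 90.37995537899677
mid in L -0.09764430070742525 -0.1544176235996592 Ydir 103.32724236459133
brass [0.44966605 0.09519129] -0.16185154717862305 0.040933913572881266
portA [ 0.57447919 -0.1513209 ] -0.09722382565412299 -0.2277105266035592
portB [ 0.54185296 -0.15172231] -0.12906394150602393 -0.22058036981406284
```

Tool y is at 69.6° and I want 103.2°. I'll go to about (0.485, -0.092) at height, turning by +33.6°.

>>> {"api": "step_arm", "payload": {"steps": [{"dx": 1.2, "dy": -2.5, "wz": 1.4, "fingers": 0.65}, {"dx": 1.2, "dy": -2.5, "wz": 1.4}, {"dx": 1.2, "dy": -2.5, "wz": 1.4}, {"dx": 1.2, "dy": -2.5, "wz": 1.4}, {"dx": 1.2, "dy": -2.5, "wz": 1.4}, {"dx": 1.2, "dy": -2.5, "wz": 1.4}, {"dx": 1.2, "dy": -2.5, "wz": 1.4}, {"dx": 1.2, "dy": -2.5, "wz": 1.4}]}}

```text
schema error: expected keys dx, dy, dz, wx, wy, wz, fingers
```

>>> {"api": "step_arm", "payload": {"steps": [{"dx": 1.2, "dy": -2.5, "wz": 1.4}, {"dx": 1.2, "dy": -2.5, "wz": 1.4}, {"dx": 1.2, "dy": -2.5, "wz": 1.4}, {"dx": 1.2, "dy": -2.5, "wz": 1.4}, {"dx": 1.2, "dy": -2.5, "wz": 1.4}, {"dx": 1.2, "dy": -2.5, "wz": 1.4}, {"dx": 1.2, "dy": -2.5, "wz": 1.4}, {"dx": 1.2, "dy": -2.5, "wz": 1.4}]}}

```text
schema error: expected keys dx, dy, dz, wx, wy, wz, fingers
```

>>> {"api": "step_arm", "payload": {"steps": [{"dx": 1.2, "dy": -2.5, "wz": 1.4}, {"dx": 1.2, "dy": -2.5, "wz": 1.4}, {"dx": 1.2, "dy": -2.5, "wz": 1.4}, {"dx": 1.2, "dy": -2.5, "wz": 1.4}, {"dx": 1.2, "dy": -2.5, "wz": 1.4}, {"dx": 1.2, "dy": -2.5, "wz": 1.4}, {"dx": 1.2, "dy": -2.5, "wz": 1.4}, {}]}}

```text
schema error: expected keys dx, dy, dz, wx, wy, wz, fingers
```

All keys are needed in every row.

>>> {"api": "step_arm", "payload": {"steps": [{"dx": 1.2, "dy": -2.5, "dz": 0, "wx": 0, "wy": 0, "wz": 1.4, "fingers": 0.65}, {"dx": 1.2, "dy": -2.5, "dz": 0, "wx": 0, "wy": 0, "wz": 1.4, "fingers": 0.65}, {"dx": 1.2, "dy": -2.5, "dz": 0, "wx": 0, "wy": 0, "wz": 1.4, "fingers": 0.65}, {"dx": 1.2, "dy": -2.5, "dz": 0, "wx": 0, "wy": 0, "wz": 1.4, "fingers": 0.65}, {"dx": 1.2, "dy": -2.5, "dz": 0, "wx": 0, "wy": 0, "wz": 1.4, "fingers": 0.65}, {"dx": 1.2, "dy": -2.5, "dz": 0, "wx": 0, "wy": 0, "wz": 1.4, "fingers": 0.65}, {"dx": 1.2, "dy": -2.5, "dz": 0, "wx": 0, "wy": 0, "wz": 1.4, "fingers": 0.65}, {"dx": 1.2, "dy": -2.5, "dz": 0, "wx": 0, "wy": 0, "wz": 1.4, "fingers": 0.65}]}}

```text
clock: 0.87
tcp_pos: [0.2882, 0.3141, 0.2356]
eef_rot: [0.08, 0.997, -0.0, -0.0]
contact_force: [0.5, 0.2, 1.1]
finger_gap: 0.0605
gripper_force: 0.0
```

>>> {"api": "step_arm", "payload": {"steps": [{"dx": 1.2, "dy": -2.5, "dz": 0, "wx": 0, "wy": 0, "wz": 1.4, "fingers": 0.65}, {"dx": 1.2, "dy": -2.5, "dz": 0, "wx": 0, "wy": 0, "wz": 1.4, "fingers": 0.65}, {"dx": 1.2, "dy": -2.5, "dz": 0, "wx": 0, "wy": 0, "wz": 1.4, "fingers": 0.65}, {"dx": 1.2, "dy": -2.5, "dz": 0, "wx": 0, "wy": 0, "wz": 1.4, "fingers": 0.65}, {"dx": 1.2, "dy": -2.5, "dz": 0, "wx": 0, "wy": 0, "wz": 1.4, "fingers": 0.65}, {"dx": 1.2, "dy": -2.5, "dz": 0, "wx": 0, "wy": 0, "wz": 1.4, "fingers": 0.65}, {"dx": 1.2, "dy": -2.5, "dz": 0, "wx": 0, "wy": 0, "wz": 1.4, "fingers": 0.65}, {"dx": 1.2, "dy": -2.5, "dz": 0, "wx": 0, "wy": 0, "wz": 1.4, "fingers": 0.65}]}}

```text
clock: 1.53
tcp_pos: [0.3843, 0.1141, 0.2357]
eef_rot: [-0.018, 1.0, 0.0, 0.0]
contact_force: [-0.0, -0.2, 0.2]
finger_gap: 0.0608
gripper_force: 0.0
```

>>> {"api": "step_arm", "payload": {"steps": [{"dx": 1.2, "dy": -2.5, "dz": 0, "wx": 0, "wy": 0, "wz": 1.4, "fingers": 0.65}, {"dx": 1.2, "dy": -2.5, "dz": 0, "wx": 0, "wy": 0, "wz": 1.4, "fingers": 0.65}, {"dx": 1.2, "dy": -2.5, "dz": 0, "wx": 0, "wy": 0, "wz": 1.4, "fingers": 0.65}, {"dx": 1.2, "dy": -2.5, "dz": 0, "wx": 0, "wy": 0, "wz": 1.4, "fingers": 0.65}, {"dx": 1.2, "dy": -2.5, "dz": 0, "wx": 0, "wy": 0, "wz": 1.4, "fingers": 0.65}, {"dx": 1.2, "dy": -2.5, "dz": 0, "wx": 0, "wy": 0, "wz": 1.4, "fingers": 0.65}, {"dx": 1.2, "dy": -2.5, "dz": 0, "wx": 0, "wy": 0, "wz": 1.4, "fingers": 0.65}, {"dx": 0, "dy": 0, "dz": 0, "wx": 0, "wy": 0, "wz": 0, "fingers": 0.65}]}}

```text
clock: 2.2
tcp_pos: [0.4701, -0.0638, 0.2354]
eef_rot: [-0.101, 0.995, -0.001, 0.0]
contact_force: [0.1, -1.4, -0.4]
finger_gap: 0.0604
gripper_force: 0.0
```

>>> {"api": "step_arm", "payload": {"steps": [{"dx": 0.7, "dy": -1.4, "dz": -2, "wx": 0, "wy": 0, "wz": 0.8, "fingers": 0.65}, {"dx": 0.7, "dy": -1.4, "dz": -3, "wx": 0, "wy": 0, "wz": 0.8, "fingers": 0.65}, {"dx": 0, "dy": 0, "dz": -3, "wx": 0, "wy": 0, "wz": 0, "fingers": 0.65}, {"dx": 0, "dy": 0, "dz": -3, "wx": 0, "wy": 0, "wz": 0, "fingers": 0.65}, {"dx": 0, "dy": 0, "dz": -3, "wx": 0, "wy": 0, "wz": 0, "fingers": 0.65}, {"dx": 0, "dy": 0, "dz": -3, "wx": 0, "wy": 0, "wz": 0, "fingers": 0.65}, {"dx": 0, "dy": 0, "dz": -2, "wx": 0, "wy": 0, "wz": 0, "fingers": 0.65}, {"dx": 0, "dy": 0, "dz": 0, "wx": 0, "wy": 0, "wz": 0, "fingers": 0.65}]}}

```text
clock: 2.87
tcp_pos: [0.4787, -0.0859, 0.0418]
eef_rot: [-0.116, 0.993, 0.002, -0.004]
contact_force: [-1.1, 0.6, 0.2]
finger_gap: 0.0607
gripper_force: 0.0
```

>>> {"api": "step_arm", "payload": {"steps": [{"dx": 0.2, "dy": -0.7, "dz": -1.0, "wx": 0, "wy": 0, "wz": 0, "fingers": 0.65}, {"dx": 0, "dy": 0, "dz": -0.9, "wx": 0, "wy": 0, "wz": 0, "fingers": 0.65}, {"dx": 0.5, "dy": 0.12, "dz": 0, "wx": 0, "wy": 0, "wz": 0, "fingers": 0.65}, {"dx": 0.5, "dy": 0.12, "dz": 0, "wx": 0, "wy": 0, "wz": 0, "fingers": 0.65}, {"dx": 0.5, "dy": 0.12, "dz": 0, "wx": 0, "wy": 0, "wz": 0, "fingers": 0.65}, {"dx": 0.5, "dy": 0.12, "dz": 0, "wx": 0, "wy": 0, "wz": 0, "fingers": 0.65}, {"dx": 0.5, "dy": 0.12, "dz": 0, "wx": 0, "wy": 0, "wz": 0, "fingers": 0.65}, {"dx": 0.5, "dy": 0.12, "dz": 0, "wx": 0, "wy": 0, "wz": 0, "fingers": 0.65}]}}

```text
clock: 3.53
tcp_pos: [0.5147, -0.0874, 0.0271]
eef_rot: [-0.116, 0.993, -0.0, 0.0]
contact_force: [-1.6, -1.5, 0.3]
finger_gap: 0.0603
gripper_force: 0.7
```

>>> {"api": "step_arm", "payload": {"steps": [{"dx": 0.5, "dy": 0.12, "dz": 0, "wx": 0, "wy": 0, "wz": 0, "fingers": 0.65}, {"dx": 0.5, "dy": 0.12, "dz": 0, "wx": 0, "wy": 0, "wz": 0, "fingers": 0.65}, {"dx": 0.5, "dy": 0.12, "dz": 0, "wx": 0, "wy": 0, "wz": 0, "fingers": 0.65}, {"dx": 0.5, "dy": 0.12, "dz": 0, "wx": 0, "wy": 0, "wz": 0, "fingers": 0.65}, {"dx": 0.5, "dy": 0.12, "dz": 0, "wx": 0, "wy": 0, "wz": 0, "fingers": 0.65}, {"dx": 0.5, "dy": 0.12, "dz": 0, "wx": 0, "wy": 0, "wz": 0, "fingers": 0.65}, {"dx": 0, "dy": 0, "dz": 0, "wx": 0, "wy": 0, "wz": 0, "fingers": 0.65}]}}

```text
clock: 4.12
tcp_pos: [0.5453, -0.08, 0.0267]
eef_rot: [-0.116, 0.993, -0.0, 0.001]
contact_force: [-0.1, 0.1, 0.2]
finger_gap: 0.0603
gripper_force: 0.0
```

```bash
cat >> h.py <<'E'
C=np.array([.6166,.0927]); xh=np.array([.974,.228]); yh=np.array([-.228,.974])
def L(p): p=np.array(p)[:2]-C; return (xh@p).round(4),(yh@p).round(4)
E
python3 - <<'E'
from h import *
s=state(); print(L(s["tcp_pos"]),s["tcp_pos"],s["eef_rot"])
c=capture("scene"); cv2.imwrite("pics/s1.png",cv2.resize(c["color"][150:350,200:467,::-1],None,fx=3,fy=3,interpolation=cv2.INTER_CUBIC))
c=capture("top"); cv2.imwrite("pics/t1.png",cv2.resize(c["color"][170:320,235:435,::-1],None,fx=4,fy=4,interpolation=cv2.INTER_CUBIC))
E
```

```text
(np.float64(-0.1088), np.float64(-0.1519)) [ 0.54533066 -0.07996964  0.02666267] [-1.16388860e-01  9.93203527e-01 -4.64892308e-05  6.20142419e-04]
```

View pics/s1.png

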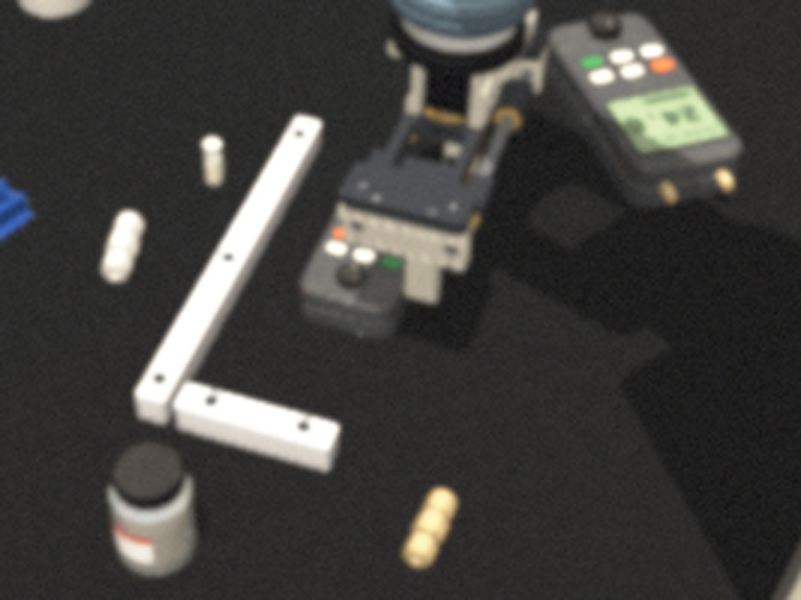

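The fingers at crop (420,280) lie flat on the meter's long side, and the meter is about parallel to the rail. I'll continue toward the rail, slightly lower.

>>> {"api": "step_arm", "payload": {"steps": [{"dx": 0.4, "dy": 0.1, "dz": -0.3, "wx": 0, "wy": 0, "wz": 0, "fingers": 0.65}, {"dx": 0.5, "dy": 0.12, "dz": 0, "wx": 0, "wy": 0, "wz": 0, "fingers": 0.65}, {"dx": 0.5, "dy": 0.12, "dz": 0, "wx": 0, "wy": 0, "wz": 0, "fingers": 0.65}, {"dx": 0.5, "dy": 0.12, "dz": 0, "wx": 0, "wy": 0, "wz": 0, "fingers": 0.65}, {"dx": 0.5, "dy": 0.12, "dz": 0, "wx": 0, "wy": 0, "wz": 0, "fingers": 0.65}, {"dx": 0.5, "dy": 0.12, "dz": 0, "wx": 0, "wy": 0, "wz": 0, "fingers": 0.65}, {"dx": 0.3, "dy": 0.07, "dz": 0, "wx": 0, "wy": 0, "wz": 0, "fingers": 0.65}, {"dx": 0, "dy": 0, "dz": 0, "wx": 0, "wy": 0, "wz": 0, "fingers": 0.65}]}}

```text
clock: 4.88
tcp_pos: [0.5772, -0.0724, 0.0238]
eef_rot: [-0.116, 0.993, -0.0, 0.001]
contact_force: [-0.1, -0.0, -0.6]
finger_gap: 0.0605
gripper_force: 0.0
```

>>> {"api": "step_arm", "payload": {"steps": [{"dx": 0.2, "dy": 0.05, "dz": 0, "wx": 0, "wy": 0, "wz": 0, "fingers": 0.65}, {"dx": 0.2, "dy": 0.05, "dz": 0, "wx": 0, "wy": 0, "wz": 0, "fingers": 0.65}, {"dx": 0.1, "dy": 0.02, "dz": 0, "wx": 0, "wy": 0, "wz": 0, "fingers": 0.65}, {"dx": 0, "dy": 0, "dz": 0, "wx": 0, "wy": 0, "wz": 0, "fingers": 0.65}]}}

```text
clock: 5.22
tcp_pos: [0.5812, -0.0713, 0.0237]
eef_rot: [-0.116, 0.993, 0.0, 0.0]
contact_force: [-1.7, -0.9, 0.2]
finger_gap: 0.0603
gripper_force: 0.5
```

>>> {"api": "step_arm", "payload": {"steps": [{"dx": 0.1, "dy": 0.02, "dz": 0, "wx": 0, "wy": 0, "wz": 0, "fingers": 0.65}, {"dx": 0.1, "dy": 0.02, "dz": 0, "wx": 0, "wy": 0, "wz": 0, "fingers": 0.65}]}}

```text
clock: 5.38
tcp_pos: [0.5828, -0.0709, 0.0237]
eef_rot: [-0.116, 0.993, 0.0, -0.0]
contact_force: [-1.8, 1.1, 1.7]
finger_gap: 0.0604
gripper_force: 1.2
```

>>> {"api": "step_arm", "payload": {"steps": [{"dx": -1.0, "dy": -0.23, "dz": 0, "wx": 0, "wy": 0, "wz": 0, "fingers": 0.65}, {"dx": -1.0, "dy": -0.23, "dz": 0, "wx": 0, "wy": 0, "wz": 0, "fingers": 0.65}, {"dx": -1.0, "dy": -0.23, "dz": 0, "wx": 0, "wy": 0, "wz": 0, "fingers": 0.65}, {"dx": -1.0, "dy": -0.23, "dz": 2, "wx": 0, "wy": 0, "wz": 0, "fingers": 0.3}, {"dx": 0, "dy": 0, "dz": 3, "wx": 0, "wy": 0, "wz": -4, "fingers": 0}, {"dx": 0, "dy": 0, "dz": 3, "wx": 0, "wy": 0, "wz": -7, "fingers": 0}, {"dx": 0, "dy": -1, "dz": 2, "wx": 0, "wy": 0, "wz": -7, "fingers": 0}, {"dx": 0, "dy": -1, "dz": 1, "wx": 0, "wy": 0, "wz": -7, "fingers": 0}]}}

```text
clock: 6.05
tcp_pos: [0.5447, -0.1006, 0.1372]
eef_rot: [0.104, 0.995, -0.001, 0.003]
contact_force: [0.4, -0.3, -0.6]
finger_gap: 0.0321
gripper_force: 0.0
```

```bash
python3 - <<'E'
from h import *
s=state(); print(s["tcp_pos"],L(s["tcp_pos"]),s["joint_positions"])
c=capture("top"); v,u=np.mgrid[0:240:2,440:640:2]; v,u=v.ravel(),u.ravel()
p=np.array([w(c,a,b) for a,b in zip(u,v) if c["depth"][b,a]>0])
for lo,hi in((.04,.1),(.1,.2),(.2,.3),(.3,.6)):
    q=p[(p[:,2]>lo)&(p[:,2]<hi)]
    if len(q): print(lo,q[q[:,1].argsort()[::-1][:3]].round(3).tolist())
cv2.imwrite("pics/t2.png",cv2.resize(c["color"][170:320,235:435,::-1],None,fx=4,fy=4,interpolation=cv2.INTER_CUBIC))
E
```

```text
[ 0.54467616 -0.10062534  0.13719836] (np.float64(-0.1141), np.float64(-0.1719)) [-3.84272889e-01  3.47058737e-01  1.66739724e+00  3.30517713e-04
  1.12118358e+00 -1.74678876e+00]
0.04 [[1.083, -0.298, 0.063], [1.08, -0.299, 0.059], [1.081, -0.301, 0.048]]
0.1 [[0.897, -0.395, 0.112], [0.886, -0.396, 0.108], [0.878, -0.396, 0.106]]
0.2 [[0.748, -0.286, 0.281], [0.762, -0.286, 0.256], [0.745, -0.286, 0.24]]
0.3 [[0.758, -0.286, 0.392], [0.752, -0.286, 0.382], [0.746, -0.286, 0.419]]
```

View pics/t2.png

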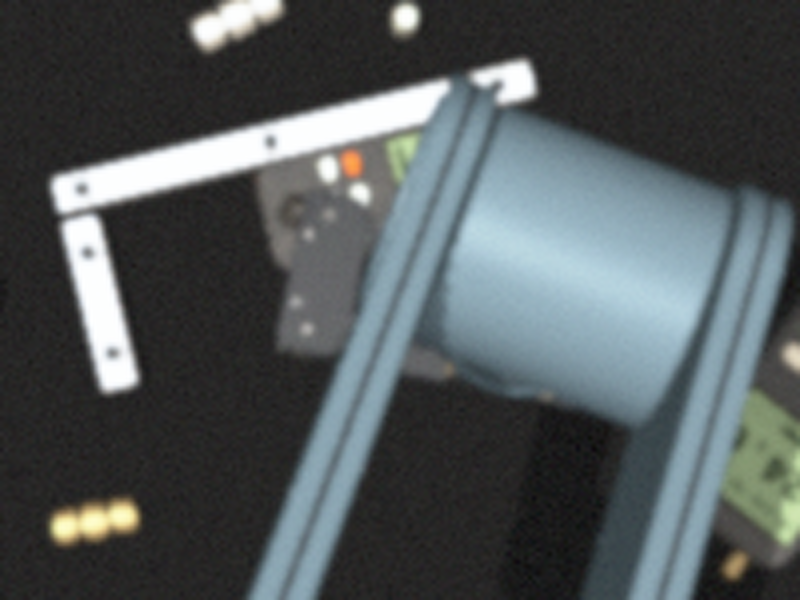

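The meter lies alongside the long rail at crop (255–440,140–265). The blue forearm sits to the right of the tool, so I'll check its clearance from the monitor.

```bash
python3 - <<'E'
from h import *
c=capture("top")
print("knob end",L(P(c,257,172,.026)),L(P(c,277,264,.026)))
def pts(r0,r1,c0,c1):
    v,u=np.mgrid[r0:r1:2,c0:c1:2]; return np.array([w(c,a,b) for a,b in zip(u.ravel(),v.ravel()) if c["depth"][b,a]>0])
m=pts(50,150,455,640); m=m[m[:,2]>.15]
print("monitor x",m.min(0),m.max(0)); 
for i in m[:,0].argsort()[::150][:3]: print(m[i].round(3))
h=m[m[:,1]>-.33]; print("near left edge x range",h[:,0].min(),h[:,0].max(),h[:,2].min())
a=pts(180,330,320,436); a=a[a[:,2]>.1]
print("arm",a.min(0).round(3),a.max(0).round(3))
for x in np.arange(.4,.64,.04):
    q=a[abs(a[:,0]-x)<.02]
    if len(q): print(x.round(2),"ymin",q[:,1].min().round(3),"z",q[q[:,1].argmin(),2].round(3),"zmax",q[:,2].max().round(3))
E
```

```text
knob end (np.float64(-0.0036), np.float64(-0.0863)) (np.float64(-0.0538), np.float64(-0.085))
monitor x [ 0.73494356 -0.59676737  0.23225318] [ 0.78571426 -0.28541577  0.55340701]
[ 0.735 -0.29   0.328]
[ 0.736 -0.429  0.544]
[ 0.736 -0.44   0.253]
near left edge x range 0.7349435648162521 0.7857142646286224 0.23730698446803333
arm [ 0.424 -0.171  0.21 ] [ 0.606 -0.021  0.587]
0.44 ymin -0.13 z 0.568 zmax 0.585
0.48 ymin -0.147 z 0.548 zmax 0.587
0.52 ymin -0.162 z 0.528 zmax 0.571
0.56 ymin -0.171 z 0.513 zmax 0.552
0.6 ymin -0.116 z 0.502 zmax 0.533
```

Clearances are fine: monitor at y<-0.286 and x>0.735, and the arm stays about 5 cm off. Moving to behind the ports.

>>> {"api": "step_arm", "payload": {"steps": [{"dx": 1.2, "dy": -0.7, "dz": 0, "wx": 0, "wy": 0, "wz": -7, "fingers": 0}, {"dx": 1.2, "dy": -0.7, "dz": 0, "wx": 0, "wy": 0, "wz": -7, "fingers": 0}, {"dx": 1.2, "dy": -0.7, "dz": 0, "wx": 0, "wy": 0, "wz": -7, "fingers": 0}, {"dx": 1.2, "dy": -0.7, "dz": 0, "wx": 0, "wy": 0, "wz": -7, "fingers": 0}, {"dx": 1.2, "dy": -0.7, "dz": 0, "wx": 0, "wy": 0, "wz": -7, "fingers": 0}, {"dx": 1.2, "dy": -0.7, "dz": 0, "wx": 0, "wy": 0, "wz": -7, "fingers": 0}, {"dx": 1.2, "dy": -0.7, "dz": 0, "wx": 0, "wy": 0, "wz": -7, "fingers": 0}, {"dx": 1.2, "dy": -0.7, "dz": 0, "wx": 0, "wy": 0, "wz": -7, "fingers": 0}]}}

```text
clock: 6.82
tcp_pos: [0.639, -0.1556, 0.1318]
eef_rot: [0.557, 0.83, -0.0, -0.001]
contact_force: [-0.6, 0.8, 0.8]
finger_gap: 0.0004
gripper_force: 0.0
```

>>> {"api": "step_arm", "payload": {"steps": [{"dx": 0, "dy": 0, "dz": 0, "wx": 0, "wy": 0, "wz": 0, "fingers": 0}, {"dx": 0, "dy": 0, "dz": 0, "wx": 0, "wy": 0, "wz": 0, "fingers": 0}]}}

```text
clock: 6.98
tcp_pos: [0.6385, -0.1556, 0.1319]
eef_rot: [0.554, 0.832, -0.0, -0.001]
contact_force: [-0.7, -0.2, 0.1]
finger_gap: 0.0007
gripper_force: 0.0
```

```bash
cat >> h.py <<'E'
def st():
    s=state(); q=s["eef_rot"]; print(s["clock"],s["tcp_pos"].round(4),"L",L(s["tcp_pos"]),"yaw",(2*np.degrees(np.arctan2(q[1],q[0]))-90).round(2),"F",np.round(s["contact_force"],1))
E
python3 -c "
from h import *
st()"
```

```text
6.9833 [ 0.6385 -0.1556  0.1319] L (np.float64(-0.0353), np.float64(-0.2469)) yaw 22.68 F [-0.7 -0.2  0.1]
```

>>> {"api": "step_arm", "payload": {"steps": [{"dx": 0.35, "dy": -0.35, "dz": 0, "wx": 0, "wy": 0, "wz": -4.8, "fingers": 0}, {"dx": 0.35, "dy": -0.35, "dz": 0, "wx": 0, "wy": 0, "wz": -4.7, "fingers": 0}, {"dx": 0, "dy": 0, "dz": -2.5, "wx": 0, "wy": 0, "wz": 0, "fingers": 0}, {"dx": 0, "dy": 0, "dz": -2.5, "wx": 0, "wy": 0, "wz": 0, "fingers": 0}, {"dx": 0, "dy": 0, "dz": -2.5, "wx": 0, "wy": 0, "wz": 0, "fingers": 0}, {"dx": 0, "dy": 0, "dz": -2.0, "wx": 0, "wy": 0, "wz": 0, "fingers": 0}, {"dx": 0, "dy": 0, "dz": 0, "wx": 0, "wy": 0, "wz": 0, "fingers": 0}, {"dx": 0, "dy": 0, "dz": 0, "wx": 0, "wy": 0, "wz": 0, "fingers": 0}]}}

```text
clock: 7.65
tcp_pos: [0.6443, -0.162, 0.0373]
eef_rot: [0.622, 0.783, -0.0, -0.002]
contact_force: [0.8, -0.2, 0.7]
finger_gap: 0.0004
gripper_force: 0.0
```

```bash
python3 -c "
from h import *
st()"
```

```text
7.65 [ 0.6443 -0.162   0.0373] L (np.float64(-0.031), np.float64(-0.2544)) yaw 13.06 F [ 0.8 -0.2  0.7]
```

>>> {"api": "step_arm", "payload": {"steps": [{"dx": 0, "dy": 0, "dz": -1.5, "wx": 0, "wy": 0, "wz": 0, "fingers": 0}, {"dx": -0.12, "dy": 0.5, "dz": 0, "wx": 0, "wy": 0, "wz": 0, "fingers": 0}, {"dx": -0.12, "dy": 0.5, "dz": 0, "wx": 0, "wy": 0, "wz": 0, "fingers": 0}, {"dx": -0.12, "dy": 0.5, "dz": 0, "wx": 0, "wy": 0, "wz": 0, "fingers": 0}, {"dx": -0.12, "dy": 0.5, "dz": 0, "wx": 0, "wy": 0, "wz": 0, "fingers": 0}, {"dx": -0.12, "dy": 0.5, "dz": 0, "wx": 0, "wy": 0, "wz": 0, "fingers": 0}, {"dx": -0.12, "dy": 0.5, "dz": 0, "wx": 0, "wy": 0, "wz": 0, "fingers": 0}, {"dx": -0.12, "dy": 0.5, "dz": 0, "wx": 0, "wy": 0, "wz": 0, "fingers": 0}]}}

```text
clock: 8.32
tcp_pos: [0.6385, -0.1284, 0.0248]
eef_rot: [0.623, 0.782, 0.0, 0.001]
contact_force: [0.3, -3.4, 2.3]
finger_gap: 0.0007
gripper_force: 1.5
```

>>> {"api": "step_arm", "payload": {"steps": [{"dx": -0.12, "dy": 0.5, "dz": 0, "wx": 0, "wy": 0, "wz": 0, "fingers": 0}, {"dx": -0.12, "dy": 0.5, "dz": 0, "wx": 0, "wy": 0, "wz": 0, "fingers": 0}, {"dx": -0.12, "dy": 0.5, "dz": 0, "wx": 0, "wy": 0, "wz": 0, "fingers": 0}, {"dx": -0.12, "dy": 0.5, "dz": 0, "wx": 0, "wy": 0, "wz": 0, "fingers": 0}, {"dx": -0.12, "dy": 0.5, "dz": 0, "wx": 0, "wy": 0, "wz": 0, "fingers": 0}, {"dx": 0, "dy": 0, "dz": 0, "wx": 0, "wy": 0, "wz": 0, "fingers": 0}]}}

```text
clock: 8.82
tcp_pos: [0.6311, -0.1016, 0.0234]
eef_rot: [0.623, 0.782, 0.0, -0.001]
contact_force: [0.6, -0.3, -0.0]
finger_gap: 0.0005
gripper_force: 0.0
```

```bash
python3 -c "
from h import *
st()
c=capture('scene'); cv2.imwrite('pics/s3.png',cv2.resize(c['color'][150:350,200:467,::-1],None,fx=3,fy=3,interpolation=cv2.INTER_CUBIC))"
```

```text
8.8167 [ 0.6311 -0.1016  0.0234] L (np.float64(-0.0302), np.float64(-0.1926)) yaw 12.89 F [ 0.6 -0.3 -0. ]
```

View pics/s3.png

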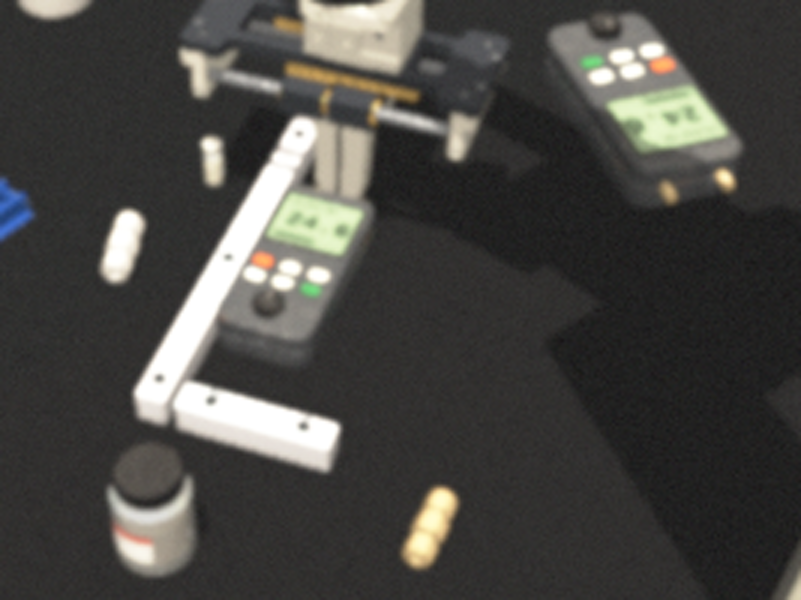

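The meter slides straight along the rail, with its knob end at crop (265,335) and the end stop at about (255,420). I'll carry on, then slow down.

>>> {"api": "step_arm", "payload": {"steps": [{"dx": -0.12, "dy": 0.5, "dz": 0, "wx": 0, "wy": 0, "wz": 0, "fingers": 0}, {"dx": -0.12, "dy": 0.5, "dz": 0, "wx": 0, "wy": 0, "wz": 0, "fingers": 0}, {"dx": -0.12, "dy": 0.5, "dz": 0, "wx": 0, "wy": 0, "wz": 0, "fingers": 0}, {"dx": -0.12, "dy": 0.5, "dz": 0, "wx": 0, "wy": 0, "wz": 0, "fingers": 0}, {"dx": -0.12, "dy": 0.5, "dz": 0, "wx": 0, "wy": 0, "wz": 0, "fingers": 0}, {"dx": -0.12, "dy": 0.5, "dz": 0, "wx": 0, "wy": 0, "wz": 0, "fingers": 0}, {"dx": -0.12, "dy": 0.5, "dz": 0, "wx": 0, "wy": 0, "wz": 0, "fingers": 0}, {"dx": -0.12, "dy": 0.5, "dz": 0, "wx": 0, "wy": 0, "wz": 0, "fingers": 0}]}}

```text
clock: 9.53
tcp_pos: [0.6219, -0.0625, 0.0236]
eef_rot: [0.623, 0.782, -0.0, -0.0]
contact_force: [0.1, -1.0, -0.1]
finger_gap: 0.0006
gripper_force: 0.6
```

>>> {"api": "step_arm", "payload": {"steps": [{"dx": -0.02, "dy": 0.1, "dz": 0, "wx": 0, "wy": 0, "wz": 0, "fingers": 0}, {"dx": -0.02, "dy": 0.1, "dz": 0, "wx": 0, "wy": 0, "wz": 0, "fingers": 0}, {"dx": -0.02, "dy": 0.1, "dz": 0, "wx": 0, "wy": 0, "wz": 0, "fingers": 0}]}}

```text
clock: 9.78
tcp_pos: [0.6216, -0.0601, 0.0237]
eef_rot: [0.623, 0.782, -0.0, 0.0]
contact_force: [-0.6, -0.9, -0.8]
finger_gap: 0.0003
gripper_force: 0.6
```

>>> {"api": "step_arm", "payload": {"steps": [{"dx": -0.02, "dy": 0.1, "dz": 0, "wx": 0, "wy": 0, "wz": 0, "fingers": 0}, {"dx": -0.02, "dy": 0.1, "dz": 0, "wx": 0, "wy": 0, "wz": 0, "fingers": 0}]}}

```text
clock: 9.95
tcp_pos: [0.6212, -0.0583, 0.0237]
eef_rot: [0.624, 0.782, 0.0, 0.0]
contact_force: [0.1, -1.9, -0.8]
finger_gap: 0.0003
gripper_force: 0.7
```

```bash
python3 -c "
from h import *
st()"
```

```text
9.95 [ 0.6212 -0.0583  0.0237] L (np.float64(-0.0299), np.float64(-0.1482)) yaw 12.84 F [ 0.1 -1.9 -0.8]
```

>>> {"api": "step_arm", "payload": {"steps": [{"dx": -0.02, "dy": 0.1, "dz": 0, "wx": 0, "wy": 0, "wz": 0, "fingers": 0}, {"dx": -0.02, "dy": 0.1, "dz": 0, "wx": 0, "wy": 0, "wz": 0, "fingers": 0}]}}

```text
clock: 10.12
tcp_pos: [0.6208, -0.0563, 0.0237]
eef_rot: [0.624, 0.782, 0.0, 0.0]
contact_force: [-0.5, -1.2, -0.4]
finger_gap: 0.0004
gripper_force: 0.8
```

>>> {"api": "step_arm", "payload": {"steps": [{"dx": -0.02, "dy": 0.1, "dz": 0, "wx": 0, "wy": 0, "wz": 0, "fingers": 0}]}}

```text
clock: 10.2
tcp_pos: [0.6206, -0.0552, 0.0237]
eef_rot: [0.624, 0.782, 0.0, 0.0]
contact_force: [0.2, -1.8, 1.0]
finger_gap: 0.0
gripper_force: 0.8
```

>>> {"api": "step_arm", "payload": {"steps": [{"dx": -0.01, "dy": 0.05, "dz": 0, "wx": 0, "wy": 0, "wz": 0, "fingers": 0}]}}

```text
clock: 10.28
tcp_pos: [0.6205, -0.0548, 0.0237]
eef_rot: [0.623, 0.782, -0.0, 0.0]
contact_force: [0.5, -3.2, -0.9]
finger_gap: -0.0
gripper_force: 1.6
```

>>> {"api": "step_arm", "payload": {"steps": [{"dx": -0.01, "dy": 0.05, "dz": 0, "wx": 0, "wy": 0, "wz": 0, "fingers": 0}]}}

```text
clock: 10.37
tcp_pos: [0.6207, -0.0547, 0.0238]
eef_rot: [0.623, 0.782, -0.0, 0.001]
contact_force: [1.5, -5.1, -0.2]
finger_gap: 0.0003
gripper_force: 2.4
```

>>> {"api": "step_arm", "payload": {"steps": [{"dx": -0.01, "dy": 0.05, "dz": 0, "wx": 0, "wy": 0, "wz": 0, "fingers": 0}]}}

```text
clock: 10.45
tcp_pos: [0.6209, -0.0546, 0.0239]
eef_rot: [0.623, 0.782, -0.0, 0.001]
contact_force: [1.4, -6.5, -1.0]
finger_gap: 0.0005
gripper_force: 3.2
```

The end has seated: the push force is rising with no motion. I'll back off, go over to the near side, and press the middle of the side gently toward the rail.

>>> {"api": "step_arm", "payload": {"steps": [{"dx": 0.23, "dy": -0.97, "dz": 0, "wx": 0, "wy": 0, "wz": 0, "fingers": 0}, {"dx": 0.23, "dy": -0.97, "dz": 0, "wx": 0, "wy": 0, "wz": 0, "fingers": 0}, {"dx": 0.23, "dy": -0.97, "dz": 0.5, "wx": 0, "wy": 0, "wz": 0, "fingers": 0}, {"dx": 0, "dy": 0, "dz": 3, "wx": 0, "wy": 0, "wz": 0, "fingers": 0}, {"dx": 0, "dy": 0, "dz": 3, "wx": 0, "wy": 0, "wz": 0, "fingers": 0}, {"dx": 0, "dy": 0, "dz": 2, "wx": 0, "wy": 0, "wz": 0, "fingers": 0}, {"dx": -1, "dy": 0.8, "dz": 0, "wx": 0, "wy": 0, "wz": 0, "fingers": 0}, {"dx": -2.5, "dy": 2, "dz": 0, "wx": 0, "wy": 0, "wz": 0, "fingers": 0}]}}

```text
clock: 11.12
tcp_pos: [0.5959, -0.0581, 0.1112]
eef_rot: [0.625, 0.781, 0.001, 0.004]
contact_force: [-0.1, 0.6, -0.1]
finger_gap: 0.0004
gripper_force: 0.0
```

>>> {"api": "step_arm", "payload": {"steps": [{"dx": -2.5, "dy": 2, "dz": 0, "wx": 0, "wy": 0, "wz": 0, "fingers": 0}, {"dx": -2.5, "dy": 2, "dz": 0, "wx": 0, "wy": 0, "wz": 0, "fingers": 0}, {"dx": -2.5, "dy": 2, "dz": 0, "wx": 0, "wy": 0, "wz": 0, "fingers": 0}, {"dx": 0, "dy": 0, "dz": 0, "wx": 0, "wy": 0, "wz": 0, "fingers": 0}, {"dx": 0, "dy": 0, "dz": 0, "wx": 0, "wy": 0, "wz": 0, "fingers": 0}]}}

```text
clock: 11.53
tcp_pos: [0.5162, 0.0058, 0.1092]
eef_rot: [0.623, 0.782, 0.0, -0.0]
contact_force: [0.9, -0.5, -0.4]
finger_gap: 0.0004
gripper_force: 0.0
```

```bash
python3 -c "
from h import *
st()
c=capture('scene'); cv2.imwrite('pics/s4.png',cv2.resize(c['color'][150:350,200:467,::-1],None,fx=3,fy=3,interpolation=cv2.INTER_CUBIC))"
```

```text
11.5333 [0.5162 0.0058 0.1092] L (np.float64(-0.1176), np.float64(-0.0618)) yaw 12.91 F [ 0.9 -0.5 -0.4]
```

View pics/s4.png

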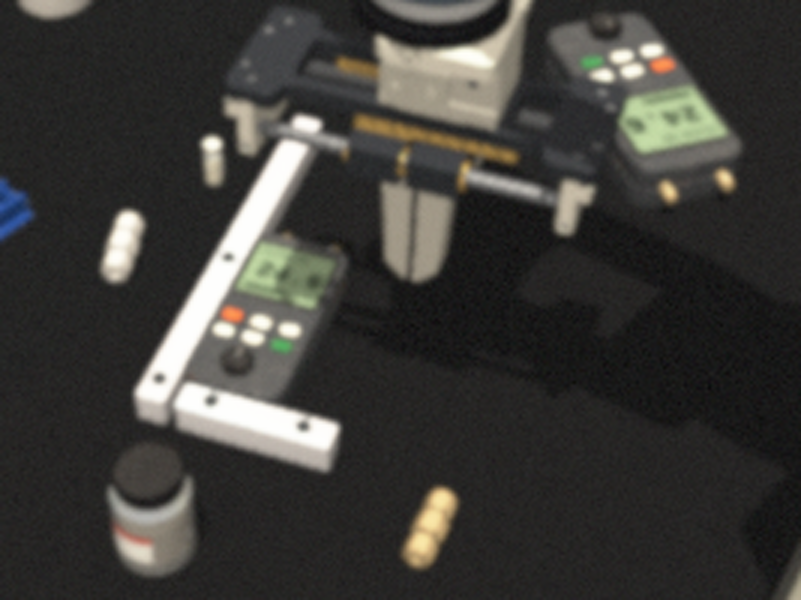

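The meter sits in the corner, with its knob end at the end stop near crop (240,390) and nothing else moved. Now the side press.

>>> {"api": "step_arm", "payload": {"steps": [{"dx": 0, "dy": 0, "dz": -3, "wx": 0, "wy": 0, "wz": 0, "fingers": 0}, {"dx": 0, "dy": 0, "dz": -3, "wx": 0, "wy": 0, "wz": 0, "fingers": 0}, {"dx": 0, "dy": 0, "dz": -2.5, "wx": 0, "wy": 0, "wz": 0, "fingers": 0}, {"dx": 0, "dy": 0, "dz": 0, "wx": 0, "wy": 0, "wz": 0, "fingers": 0}, {"dx": 1.0, "dy": 0.23, "dz": 0, "wx": 0, "wy": 0, "wz": 0, "fingers": 0}, {"dx": 1.0, "dy": 0.23, "dz": 0, "wx": 0, "wy": 0, "wz": 0, "fingers": 0}, {"dx": 1.0, "dy": 0.23, "dz": 0, "wx": 0, "wy": 0, "wz": 0, "fingers": 0}, {"dx": 0.2, "dy": 0.05, "dz": 0, "wx": 0, "wy": 0, "wz": 0, "fingers": 0}]}}

```text
clock: 12.25
tcp_pos: [0.5538, 0.012, 0.026]
eef_rot: [0.624, 0.782, 0.002, 0.003]
contact_force: [0.6, 0.2, 0.0]
finger_gap: 0.0005
gripper_force: 0.0
```

>>> {"api": "step_arm", "payload": {"steps": [{"dx": 0.1, "dy": 0.02, "dz": 0, "wx": 0, "wy": 0, "wz": 0, "fingers": 0}, {"dx": 0.1, "dy": 0.02, "dz": 0, "wx": 0, "wy": 0, "wz": 0, "fingers": 0}]}}

```text
clock: 12.42
tcp_pos: [0.5521, 0.0128, 0.0247]
eef_rot: [0.623, 0.782, 0.0, 0.001]
contact_force: [0.6, 0.3, -0.2]
finger_gap: 0.0006
gripper_force: 0.0
```

```bash
python3 -c "
from h import *
st()"
```

```text
12.4167 [0.5521 0.0128 0.0247] L (np.float64(-0.081), np.float64(-0.0631)) yaw 12.86 F [ 0.6  0.3 -0.2]
```

>>> {"api": "step_arm", "payload": {"steps": [{"dx": 0.1, "dy": 0.02, "dz": 0, "wx": 0, "wy": 0, "wz": 0, "fingers": 0}, {"dx": 0.1, "dy": 0.02, "dz": 0, "wx": 0, "wy": 0, "wz": 0, "fingers": 0}]}}

```text
clock: 12.58
tcp_pos: [0.553, 0.0134, 0.024]
eef_rot: [0.624, 0.782, 0.0, 0.0]
contact_force: [-0.2, 0.4, 0.2]
finger_gap: 0.0003
gripper_force: 0.0
```

>>> {"api": "step_arm", "payload": {"steps": [{"dx": 0.1, "dy": 0.02, "dz": 0, "wx": 0, "wy": 0, "wz": 0, "fingers": 0}]}}

```text
clock: 12.67
tcp_pos: [0.5539, 0.0136, 0.0239]
eef_rot: [0.624, 0.782, -0.0, -0.0]
contact_force: [0.3, -0.3, -0.2]
finger_gap: 0.0004
gripper_force: 0.0
```

>>> {"api": "step_arm", "payload": {"steps": [{"dx": 0.05, "dy": 0.01, "dz": 0, "wx": 0, "wy": 0, "wz": 0, "fingers": 0}]}}

```text
clock: 12.75
tcp_pos: [0.5545, 0.0137, 0.0238]
eef_rot: [0.624, 0.782, -0.0, -0.0]
contact_force: [-0.5, -0.2, -1.0]
finger_gap: 0.0003
gripper_force: 0.0
```

>>> {"api": "step_arm", "payload": {"steps": [{"dx": 0.1, "dy": 0.02, "dz": 0, "wx": 0, "wy": 0, "wz": 0, "fingers": 0}, {"dx": 0.05, "dy": 0.01, "dz": 0, "wx": 0, "wy": 0, "wz": 0, "fingers": 0}]}}

```text
clock: 12.92
tcp_pos: [0.5561, 0.0141, 0.0237]
eef_rot: [0.623, 0.782, -0.0, -0.0]
contact_force: [0.3, -0.4, 0.6]
finger_gap: 0.0004
gripper_force: 0.0
```

>>> {"api": "step_arm", "payload": {"steps": [{"dx": 0.1, "dy": 0.02, "dz": 0, "wx": 0, "wy": 0, "wz": 0, "fingers": 0}, {"dx": 0, "dy": 0, "dz": 0, "wx": 0, "wy": 0, "wz": 0, "fingers": 0}]}}

```text
clock: 13.08
tcp_pos: [0.5566, 0.0142, 0.0235]
eef_rot: [0.623, 0.782, -0.0, -0.0]
contact_force: [-1.9, -1.0, 1.8]
finger_gap: 0.0003
gripper_force: 1.1
```

>>> {"api": "step_arm", "payload": {"steps": [{"dx": 0.05, "dy": 0.01, "dz": 0, "wx": 0, "wy": 0, "wz": 0, "fingers": 0}, {"dx": 0, "dy": 0, "dz": 0, "wx": 0, "wy": 0, "wz": 0, "fingers": 0}]}}

```text
clock: 13.25
tcp_pos: [0.5566, 0.0143, 0.0235]
eef_rot: [0.623, 0.782, -0.001, -0.001]
contact_force: [-5.0, -2.9, 4.3]
finger_gap: 0.0002
gripper_force: 2.6
```

It is solid against the rail with no travel. Backing off, lifting clear and retracting for a check.

>>> {"api": "step_arm", "payload": {"steps": [{"dx": -0.3, "dy": -0.07, "dz": 0, "wx": 0, "wy": 0, "wz": 0, "fingers": 0}, {"dx": -1, "dy": -0.23, "dz": 0, "wx": 0, "wy": 0, "wz": 0, "fingers": 0}, {"dx": -1.5, "dy": -0.3, "dz": 0, "wx": 0, "wy": 0, "wz": 0, "fingers": 0}, {"dx": -1.5, "dy": -0.3, "dz": 2, "wx": 0, "wy": 0, "wz": 0, "fingers": 0}, {"dx": -1.5, "dy": -1.5, "dz": 3, "wx": 0, "wy": 0, "wz": 0, "fingers": 0}, {"dx": -1.5, "dy": -3, "dz": 3, "wx": 0, "wy": 0, "wz": 0, "fingers": 0}, {"dx": -1.5, "dy": -3, "dz": 3, "wx": 0, "wy": 0, "wz": 0, "fingers": 0}, {"dx": -1.5, "dy": -3, "dz": 2, "wx": 0, "wy": 0, "wz": 0, "fingers": 0}]}}

```text
clock: 13.92
tcp_pos: [0.4575, -0.096, 0.1517]
eef_rot: [0.623, 0.782, 0.001, 0.002]
contact_force: [0.6, -0.3, -0.1]
finger_gap: 0.0009
gripper_force: 0.0
```

>>> {"api": "step_arm", "payload": {"steps": [{"dx": -1.5, "dy": -3, "dz": 0, "wx": 0, "wy": 0, "wz": 0, "fingers": 0}, {"dx": -1.5, "dy": -3, "dz": 0, "wx": 0, "wy": 0, "wz": 0, "fingers": 0}, {"dx": 0, "dy": -3, "dz": 0, "wx": 0, "wy": 0, "wz": 0, "fingers": 0}, {"dx": 0, "dy": 0, "dz": 0, "wx": 0, "wy": 0, "wz": 0, "fingers": 0}]}}

```text
clock: 14.25
tcp_pos: [0.4275, -0.1904, 0.1501]
eef_rot: [0.625, 0.781, -0.0, 0.003]
contact_force: [0.9, -0.5, 1.0]
finger_gap: 0.0005
gripper_force: 0.0
```

```bash
python3 -c "
from h import *
st()
c=capture('top'); a=c['color'][190:290,235:335,::-1]
d=capture('scene')['color'][220:320,230:330,::-1]
cv2.imwrite('pics/f.png',np.hstack([cv2.resize(i,(400,400),interpolation=cv2.INTER_CUBIC) for i in(a,d)]))"
```

```text
14.25 [ 0.4275 -0.1904  0.1501] L (np.float64(-0.2487), np.float64(-0.2326)) yaw 12.63 F [ 0.9 -0.5  1. ]
```

View pics/f.png

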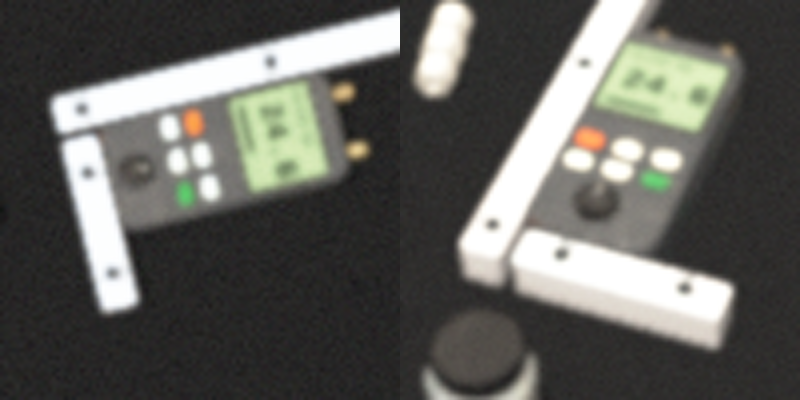

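The picture shows the side flush on the long rail along (110,130)–(330,75) and the knob end flush on the end stop at (105–130,140–230). The robot is clear, so I'm handing in.

```bash
python3 -c "
from h import *
print(hand_in())"
```

```text
the job is handed in; nothing more can be done
None
```

The job is handed in: the small grey flow meter sits in the corner stop, one long side flat on the long rail and its knob end on the end stop. It was moved only by gentle pushes (about 7 N at most), and the jar, vial and fittings were not touched.

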